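Bolt the vise to the tilted index table, then index it

ROBOT

A 6-joint arm with a two-finger parallel gripper is mounted at the origin on a cart in front of the work surface, level with it; the furniture and walls round the work are solid. World frame = base frame: x ahead of the robot, y to its left, z up, the work surface at z = 0. Lengths are in mm, angles in rad, forces in N, time in s.
With the tool pointing down it reaches from about 350 to 875 mm from the base axis. Payload 15.5 kg.
Tool frame: the origin (TCP) lies at the very end of the fingers, on their centre line; the grasp point (between the pads) lies 19 mm behind it; z points along the fingers, y is the line along which they close (so a half turn about z gives the same grasp; the last joint's range is limited). The gripper opens to 85 mm and grips with 20 to 120 N. Pads are 22 mm wide; open, the fingers measure 114 mm over their backs; the gripper's body (76 mm by 85 mm) begins 54 mm behind the grasp point. The pads swing forward as they close: fully open they stand 13 mm farther back than shut.
Start: joints at [1.016, 0.494, 1.345, -0, 1.302, -0.096], TCP at [277.351, 560.092, 231.277] pointing down, gripper open.
Joint ranges: [-2.91, 2.91], [-0.82, 2.16], [0.22, 2.67], [-1.22, 4.37], [0.12, 2.79], [-3.08, 3.08]. Speed limits (rad/s): [1.89, 1.89, 2.57, 3.01, 3.01, 3.01].

INTERFACE

Orientations are given as a unit quaternion [w, x, y, z].
In Python, from workcell import telemetry, cams, order gives the robot as it stands.
- The arm moves only by the tool drive_tool, never from a script. Its arguments are lists of equal length, an entry for each row: "dp": the shift along the tool's x, y, z in mm, a list of three; "twist": the turn, a rotation vector about the tool's x, y, z in rad, a list of three; "grip": the finger opening in mm, from 0 to 85.4. A call has 1 to 12 rows; each row shifts and turns the commanded pose from where the row before left it, along the tool's axes as they then stand; what a row does not reach is not made up. A row lasts 1/8 s, in which the tool goes at most 62.5 mm and 10.7 degrees, less where a joint would pass 70% of its speed; a pose out of reach is approached as far as the arm can. A call is refused whole if a number of a shift passes 62.5 or a number of a turn 0.188, either way. A call with a gripper value outside its range is refused whole. The fingers move at their own pace and stop on an object; "newtons" is the grip in N (left out, the last holds). Time passes only in rows, so rows that do not move let the fingers close. It gives the time, the measured TCP pose, the force, the opening and the grip force at its end, in the units of the state.
- telemetry.observe(): the state, without advancing time (a new reading comes with each control period).
- cams.grab_frame(name): name is "scene" or "top"; returns a dict with "img" (384x512x3 uint8, red, green, blue), "mtx" (3x3 intrinsics, pixels), "R" (3x3) and "t" (3): a world point X has camera coordinates R X + t. Camera axes: x right, y down, z forward; pixel columns grow to the right and rows downward; lengths in mm; the calibration is good to about 2 mm. A picture is of the moment at which its call begins. There is no depth.
- order.close_job(): hands the job in; it is judged then, once.
The state is a dict: "clock": time; "qpos": joint angles; "qd": joint speeds; "effort": joint torques, N m; "tool_pos": TCP position; "ee_rot": TCP orientation; "ft_force": force on the tool from outside, world axes, zero at the start; "torque": the same for the moment, N m; "opening": opening from 0.0 (shut) to 1.0 (fully open); "grasp_force": force on a finger pad.
Only numpy, scipy, OpenCV 4.12 (cv2) and the standard library are available. Lean on these libraries where they do the work, as an engineer would, in place of code of your own. Each camera call takes 0.05 s, during which the arm holds its last target. There are 200 camera calls.

TASK

The small drill vise on the tilted index table is held by one bolt only. With the table at its present stop, take the shortest of the three T-bolts from the wooden rack, put its head down into the table's slot beside the vise's empty lug, turn it clockwise until it lies square under the slot's lips, slide it into the lug and tighten its thumb nut firmly. Then turn the table by its handle to the next stop clockwise (45 degrees, seen from above), let go, and leave the other bolts in the rack and everything else where it is.

Things in the scene. Friction and masses are not known exactly. Their poses are not given: they have to be found in the camera images.
- short_bolt: The T-bolt to use, shortest of three upright in the rack; grip it by its thumb_nut. Origin: centre of the underside of its hammer head; z up the shank, x along the head. Head 28 (x) x 14.5 (y) x 7.5 mm, chamfered foot; shank 12 mm. Two head corners are rounded: in the slot it turns only clockwise from above, a quarter turn, and jams 5 to 12 degrees past square. 0.16 kg with nut.
- thumb_nut: Round knurled nut on short_bolt, 34 mm high. Origin: centre of its flange's underside, 29 mm above the bolt's origin at the start. Flange 34 mm across, 4 mm thick; knurled body 28 mm across, 4 to 34 mm above the origin. Stiff on its thread (0.06 N m): turning it turns the whole bolt until the head jams; from there it runs down the thread, or draws the bolt up.
- nut_turn (a joint): How far thumb_nut has been turned on its thread, rad; 0 at the start, grows clockwise from above (tightening). Quick thread, 12 mm per turn. With the bolt standing in the lug the nut bites at about 2.5 rad on this joint, is firmly tight at 3 and can hardly be turned past 3.8. It stays tight by itself.
- middle_bolt: Another T-bolt of the same shape, 18 mm taller (its nut's flange 47 mm, its top 81 mm above its origin at the foot of the head). Not to be used, stays in the rack.
- long_bolt: The tallest T-bolt, 36 mm taller than the short one (flange 65 mm, top 99 mm above its origin at the foot of the head; the short bolt's top is at 63 mm). Not to be used, stays in the rack.
- bolt_rack: Fixed wooden block 54 (x) x 172 (y) x 33.5 mm high, origin at the centre of its underside. Three pockets in its top at x = 0, y = -56, 0, +56 mm, each 32 (x) x 18.5 (y) mm and 28.5 mm deep. A bolt stands in each, in any order, its head's long side along x. The short bolt's flange is about level with the rack's top.
- turntable (a joint): Angle of the round table on its tilted axis, rad; about 0 at the start, which is one of its stops; grows clockwise from above. A spring roller holds it at stops 45 degrees (0.785) apart; leaving a stop takes 1.05 N m (12 N at the handle); let go within about 15 degrees of a stop it snaps in.
- slot_entry (a point): On the table's face, on the T-slot's centre line, 90 mm from the table's axis: the free spot beside the empty lug where the head goes down. Turns with the table. z out of the face (leans 28 degrees towards the robot), y outward along the slot, x across it, uphill. Slot: mouth 18 mm, lips 8 mm thick, channel below 29 mm wide, 11.5 mm high, floor 19.5 mm under the face; open at both ends.
- lug_seat (a point): Centre of the slot in the vise's empty lug, on the lug's top, 9 mm above the table's face, 34 mm inward (-y) of slot_entry; same axes. This slot is 16 mm wide (x), lies over the T-slot, is open outward; prongs end 14 mm outward of this point, its inner end stops the shank 2 mm inward. The vise's body begins 38 mm inward, 38 mm high over the face (its potentiometer about 60 mm).
- index_handle (a point): Grip point of the table's handle: a black round post 17 mm across, 50 mm high, square to the table's face near its rim. The point is on its axis, 26 mm above the face. Axes as slot_entry; the table's axis is 85 mm away (77 mm along -x and 36 mm along -y).
- vise: Small grey drill vise fixed on the table, a potentiometer in its jaws; its other lug already has a bolt with the same nut. Origin: centre of the table's face, on the table's axis; axes as slot_entry. The round table is 210 mm across.
- flux_jar: Bystander: flux jar with black lid, 41 mm across, 42 mm high.
- nut_tin: Bystander: flat tin of nuts, 70 mm across, 14 mm high.
- screwdriver_red: Bystander: red screwdriver, 168 mm long, lying in front of the rack.
- stub_driver: Bystander: dark stub screwdriver, 67 mm long, lying in front of the rack.
- tape_roll: Bystander: roll of amber tape, 81 mm across, 19 mm high, behind the table.
- multimeter: Bystander: yellow multimeter, 142 x 72 x 43 mm, on the green mat.
- cutters_blue: Bystander: cutters with blue handles, 128 mm long, on the green mat.

How it is judged (in metres and radians):
On the way, in this order (a step that is already met when the one before it is completed fails the run):
1. the short bolt stands in the empty lug's slot with its head square under the table's lips, the table still at its first stop (x of short_bolt in the frame of lug_seat between -0.005 and 0.005 m and y of short_bolt in the frame of lug_seat between -0.006 and 0.008 m and z of short_bolt in the frame of lug_seat between -0.0305 and -0.0225 m and angle between the z axis of short_bolt and the z axis of lug_seat, either way round below 0.15 rad and angle between the x axis of short_bolt and the x axis of lug_seat, either way round below 0.44 rad and value of joint turntable between -0.12 and 0.12 rad), for 0.1 s.
2. its thumb nut is tight on the lug (over 15 N, the head drawn up to the lips), the table still at its first stop (all of step 1 and contact force between thumb_nut and vise above 15 N and z of short_bolt in the frame of lug_seat above -0.0265 m), for 0.2 s.
At the end, for the whole second after the job is handed in: the short bolt stands in the lug's slot (within 5 mm across, 8 mm along), upright to the table's face, its head within 25 degrees of square under the lips and drawn up to them, the nut pressing on the lug with over 15 N; the table is at rest within 3.5 degrees of the next stop clockwise (45 degrees) (x of short_bolt in the frame of lug_seat between -0.005 and 0.005 m and y of short_bolt in the frame of lug_seat between -0.006 and 0.008 m and z of short_bolt in the frame of lug_seat between -0.0305 and -0.0225 m and angle between the z axis of short_bolt and the z axis of lug_seat, either way round below 0.15 rad and angle between the x axis of short_bolt and the x axis of lug_seat, either way round below 0.44 rad and contact force between thumb_nut and vise above 15 N and z of short_bolt in the frame of lug_seat above -0.0265 m and value of joint turntable between 0.725 and 0.845 rad and velocity of joint turntable between -0.05 and 0.05 rad/s and linear speed of short_bolt below 0.03 m/s); the robot touches nothing.
It fails at once if another bolt is taken from the rack or knocked about (moved over 15 mm) (distance of any of middle_bolt, long_bolt from where it was at the start of the episode above 0.015 m).
It fails at once if a bystander is moved over 30 mm (distance of any of flux_jar, nut_tin, screwdriver_red, stub_driver, tape_roll, multimeter, cutters_blue from where it was at the start of the episode above 0.03 m).
It also fails if it takes over 67 s, if anything falls off the work surface, if the arm or the gripper's body presses on something with over 40 N, if the wrist force passes 120 N, or if a joint passes its speed limit or range.

## Working session

There is one attempt and no reset: what is moved stays moved. The work goes in short steps, Python scripts to look and compute and a tool call to move; the robot and the scene stay as the last step left them, time stands still between calls to the robot, and variables do not carry over. Pictures are saved under pics/ and viewed, at most 13 in all, crops included, and the job is handed in when it is done.

Besides the shell and the picture viewer there is one more tool, called after "Call:" by a JSON object that holds its "api" and its "payload". drive_tool: Moves the arm, as the interface text tells. Its arguments: {"type":"object","properties":{"dp":{"type":"array"},"twist":{"type":"array"},"grip":{"type":"array"},"newtons":{"type":"number"}},"required":["dp","twist","grip"]}

```bash
mkdir -p pics
python3 - <<'E'
from workcell import telemetry, cams
import cv2,numpy as np,pickle
d={}
for n in("scene","top"):
    f=cams.grab_frame(n);d[n]=f
    cv2.imwrite(f"pics/{n}0.png",cv2.resize(f["img"][:,:,::-1],(800,600),interpolation=cv2.INTER_CUBIC))
    print(n,f["mtx"].tolist(),np.round(f["R"],4).tolist(),np.round(f["t"],1), -f["R"].T@f["t"])
pickle.dump(d,open("f0.pkl","wb"))
print(telemetry.observe())
E
```

```text
scene [[383.67665362245566, 0.0, 252.95744828552154], [0.0, 383.67665362245566, 189.34011857137963], [0.0, 0.0, 1.0]] [[0.8503, -0.5261, 0.0113], [-0.3243, -0.5407, -0.7762], [0.4145, 0.6564, -0.6304]] [-468.2  232.3  817.7] [ 134.55134718 -657.46968856  701.09876896]
top [[351.26372370457557, 0.0, 252.24915779687882], [0.0, 351.26372370457557, 188.95541932436618], [0.0, 0.0, 1.0]] [[-0.0126, -0.9999, 0.0118], [-0.9843, 0.0104, -0.176], [0.1758, -0.0138, -0.9843]] [-18.3 544.1 934.6] [ 370.98513757  -10.97579627 1015.92104557]
{'clock': 0.1, 'qpos': array([ 1.01549142e+00,  4.94110078e-01,  1.34603408e+00, -8.34006584e-06,
        1.30250908e+00, -9.55056527e-02]), 'qd': array([ 2.04190895e-04,  9.38179344e-05, -2.43528566e-03,  4.04352279e-04,
        3.58624814e-04, -6.48539644e-04]), 'effort': array([ 2.37539796e-03, -8.83580804e+01, -3.84566295e+01,  6.54970972e-05,
        4.95442946e-03, -1.28468532e-04]), 'tool_pos': array([277.1947284 , 559.82420892, 230.77859403]), 'ee_rot': array([-1.65721638e-04,  2.27878684e-01,  9.73689388e-01, -5.03749312e-04]), 'ft_force': array([0.26237409, 0.04873163, 0.78031787]), 'torque': array([-0.0049415 , -0.01638425,  0.00702506]), 'grasp_force': 0.0, 'opening': 1.0029474774196963}
```

View pics/scene0.png

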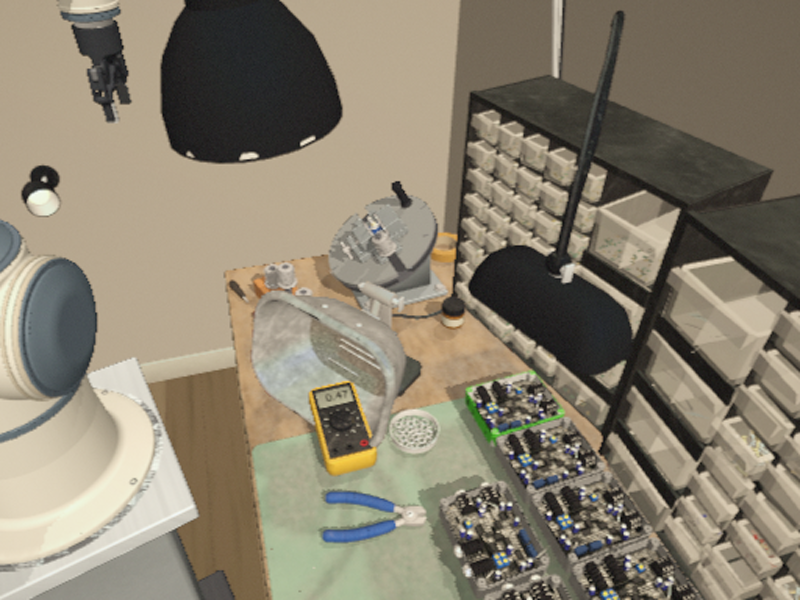

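View pics/top0.png

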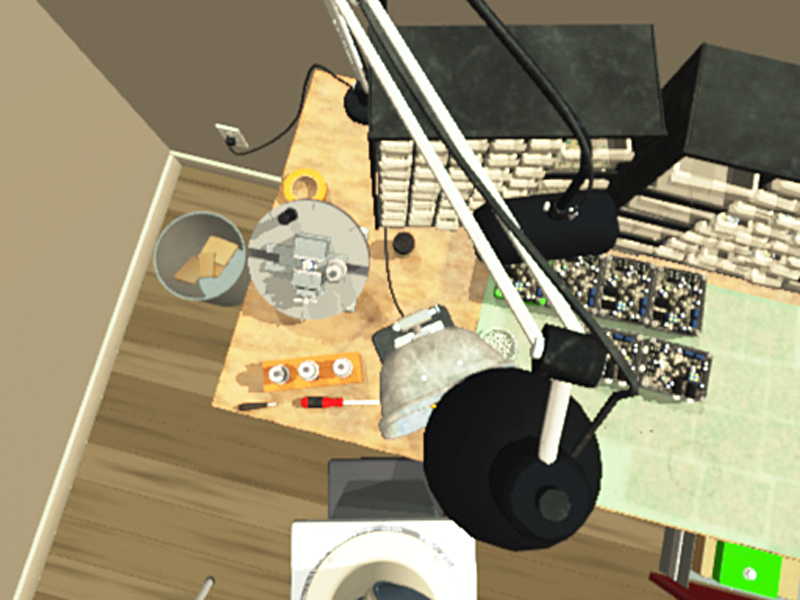

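The scene view shows the table at about (385,245), with the rack half hidden behind a lampshade. The top view shows the table disc at (308,258), the handle at (288,215), the existing nut at (336,270) and the rack nuts at (278,373), (309,370), (343,367). I'll enlarge these.

Run:
```python
import cv2,numpy as np,pickle
d=pickle.load(open("f0.pkl","rb"))
def crop(n,x,y,w,h,s,out):
    im=d[n]["img"][y:y+h,x:x+w,::-1]
    im=cv2.resize(im,None,fx=s,fy=s,interpolation=cv2.INTER_CUBIC)
    for i in range(0,w,10): cv2.putText(im,str(x+i),(i*s,8),0,.3,(0,0,255));cv2.line(im,(i*s,9),(i*s,14),(0,0,255))
    for i in range(0,h,10): cv2.putText(im,str(y+i),(0,i*s+4),0,.3,(255,0,0))
    cv2.imwrite(out,im)
crop("top",152,124,90,86,7,"pics/t1.png")
crop("top",150,215,95,50,8,"pics/t2.png")
crop("scene",140,110,150,90,5,"pics/s1.png")
```

```text
(no output)
```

View pics/t1.png

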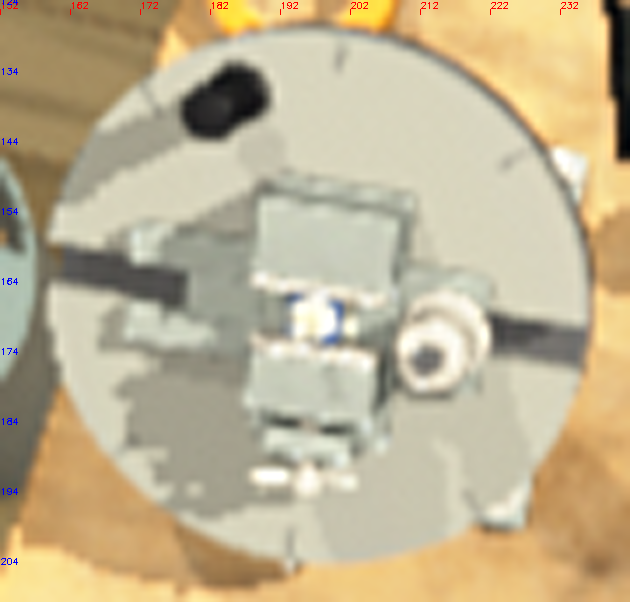

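View pics/t2.png

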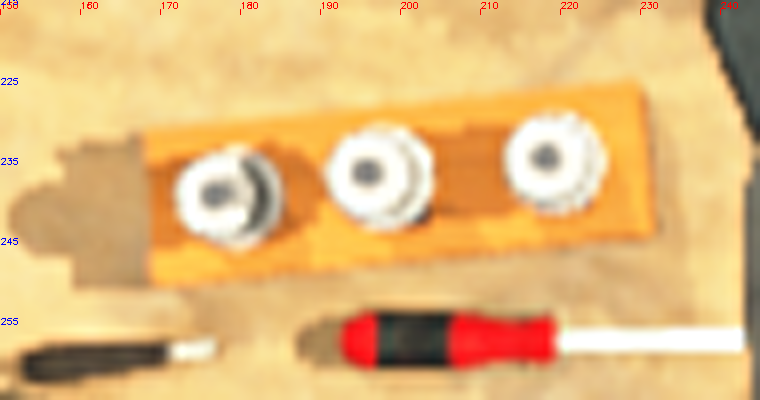

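View pics/s1.png

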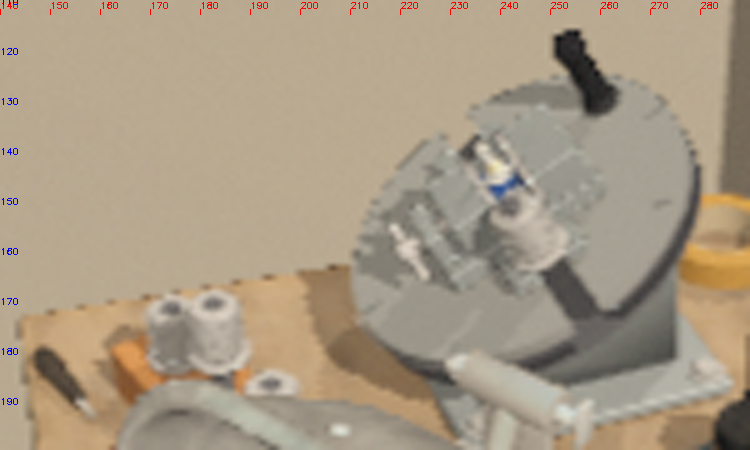

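The short bolt is the right-hand one in the top view, its top at about (218,234). The empty lug is the left (+y) one. Next I'll fit the poses.

```bash
cat > h.py <<'E'
import numpy as np,pickle
from scipy.spatial.transform import Rotation as Ro
from scipy.optimize import least_squares
D=pickle.load(open("f0.pkl","rb"))
def proj(n,X):
    f=D[n];c=f["R"]@np.asarray(X,float)+f["t"];p=f["mtx"]@c;return p[:2]/p[2]
def ray(n,uv):
    f=D[n];d=f["R"].T@np.linalg.inv(f["mtx"])@np.array([uv[0],uv[1],1.]);return -f["R"].T@f["t"],d/np.linalg.norm(d)
def atz(n,uv,z):
    o,d=ray(n,uv);return o+d*(z-o[2])/d[2]
def frame(psi,tilt=np.radians(28)): # columns x,y,z
    return Ro.from_euler("z",psi).as_matrix()@np.array([[np.cos(tilt),0,-np.sin(tilt)],[0,1,0],[np.sin(tilt),0,np.cos(tilt)]])
E
cat > fit.py <<'E'
from h import *
print("rack corners",[np.round(atz("top",p,33.5)[:2],1).tolist() for p in((168,231),(229.5,225),(231,244),(168.7,250.5))])
print("short top z68",atz("top",(218,234.2),68)); print("flange z37.5", )
print("short scene z68",atz("scene",(194,186.5),68))
rim=[("top",p) for p in((197.7,127.9),(158.9,165.4),(194.9,204.3),(167.7,141.1),(170.6,191.1),(224.9,137.6),(229.1,189),(236.3,165.4))]+[("scene",p) for p in((264,125),(279.4,144),(210.4,164))]
pts=[("scene",(253.5,118),(77,36,50)),("scene",(260,130),(77,36,0)),("top",(160.9,161.6),(0,105,0)),("top",(235.6,172.9),(0,-105,0)),("scene",(259.4,173.4),(0,-105,0)),
("top",(213,175),(0,-56,43)),("scene",(242.4,151),(0,-56,43))]
def res(p,full=False):
    c=p[:3];A=frame(p[3]);r=[]
    for n,uv in rim:
        o,d=ray(n,uv);t=((c-o)@A[:,2])/(d@A[:,2]);r.append((np.linalg.norm(o+t*d-c)-105)/2.5)
    for n,uv,X in pts: r+=list(proj(n,c+A@np.array(X))-uv)
    return np.array(r)
s=least_squares(res,[650,300,120,0.],loss="soft_l1")
print(s.x,np.round(res(s.x),1)); np.save("tab.npy",s.x)
c=s.x[:3];A=frame(s.x[3])
for n,X in(("handle top",(77,36,50)),("handle base",(77,36,0)),("entry",(0,90,0)),("lug",(0,56,9)),("lugprong",(0,70,9))):
    P=c+A@np.array(X);print(n,np.round(P,1),np.round(proj("top",P),1),np.round(proj("scene",P),1))
E
python3 fit.py
```

```text
rack corners [[430.5, 210.4], [445.1, 40.0], [392.7, 35.9], [377.1, 207.0]]
short top z68 [418.2617261   68.95550954  68.        ]
flange z37.5
short scene z68 [423.85724543  91.73672464  68.        ]
[594.21228829 121.75363508 101.71483746  -6.44198762] [ 0.  -0.3  0.3 -0.9 -0.8  2.2 -1.  -0.2 -0.1  1.3  1.1  0.3 -0.1  1.1
  0.2 -2.3  0.1  0.7  0.2 -0.9 -0.7  2.6 -0.3  2.   1.5]
handle top [643.9 150.3 182. ] [181.5 140.2] [253.8 117.9]
handle base [667.  146.5 137.9] [186.3 137. ] [261.1 130.2]
entry [608.4 210.6 101.7] [164.2 162.5] [232.7 136.4]
lug [598.9 177.7 109.7] [175.8 165.2] [235.3 140. ]
lugprong [601.1 191.5 109.7] [170.6 164.4] [233.6 137.7]
```

```bash
python3 - <<'E'
from h import *
for k in(-56,0,56):
    b=np.array([411.3,123.3])+k*np.array([-.0885,.996])
    for z in(37.5,68,86,104): print(k,z,np.round(b,1),np.round(proj("top",[*b,z]),1),np.round(proj("scene",[*b,z]),1))
E
sed -i 's/(224.9,137.6),//; s/^("top",(213,175).*$/]/; s/("top",(160.9,161.6),(0,105,0)),//; s/(0,-105,0)),$/(0,-105,0)),("top",(178.0,165.0),(0,72,0))/' fit.py; python3 fit.py | tail -8
```

```text
-56 37.5 [416.3  67.5] [219.4 235.5] [196.3 201.4]
-56 68 [416.3  67.5] [218.5 234.9] [195.3 192.5]
-56 86 [416.3  67.5] [218.  234.6] [194.7 187. ]
-56 104 [416.3  67.5] [217.4 234.3] [194.1 181.5]
0 37.5 [411.3 123.3] [199.2 237.5] [185.8 190.5]
0 68 [411.3 123.3] [197.6 237.1] [184.7 181.7]
0 86 [411.3 123.3] [196.6 236.8] [184.  176.3]
0 104 [411.3 123.3] [195.6 236.5] [183.3 170.8]
56 37.5 [406.3 179.1] [178.9 239.6] [176.  180.3]
56 68 [406.3 179.1] [176.6 239.2] [174.8 171.6]
56 86 [406.3 179.1] [175.3 239. ] [174.  166.3]
56 104 [406.3 179.1] [173.8 238.7] [173.2 160.9]
short scene z68 [423.85724543  91.73672464  68.        ]
[640.66193231 248.4044513   67.90832434 -37.86295639] [ 16.9 -28.7  30.4 -19.3   3.4  50.   50.7  -3.1  25.9   4.7  -8.6 -11.1
  -8.2 -11.7 -44.6 -12.8 -11.  -18.4 -49.7 -14.4]
handle top [690.5 276.7 148.2] [135.3 127.4] [244.9 106.9]
handle base [713.6 272.8 104.1] [142.2 124.9] [251.8 118.3]
entry [655.3 337.2  67.9] [122.  149.7] [226.4 124.2]
lug [645.6 304.3  75.9] [132.7 152.1] [228.6 127.2]
lugprong [647.9 318.2  75.9] [127.7 151.4] [227.2 125.2]
```

```bash
cat > fit.py <<'E'
from h import *
import cv2
g=cv2.cvtColor(D["top"]["img"],cv2.COLOR_RGB2GRAY).astype(float)
def slot(cols,y0,s):
    out=[]
    for i,c in enumerate(cols):
        yc=y0+s*i;ys=np.arange(int(yc)-5,int(yc)+6);v=g[ys,c];w=np.clip(150-v,0,None)*(v<130)  
        out.append((c,(w*ys).sum()/w.sum()))
    return out
L=slot(range(163,176),162,.15);Rr=slot(range(224,234),171,.15)
print(np.round(L,1).tolist(),np.round(Rr,1).tolist())
line=[("top",p) for p in L+Rr]
rim=[("top",p) for p in((197.7,127.9),(158.9,165.4),(194.9,204.3),(167.7,141.1),(170.6,191.1),(229.1,189),(236.3,165.4))]+[("scene",p) for p in((264,125),(279.4,144),(210.4,164))]
pts=[("scene",(253.5,118),(77,36,50)),("scene",(260,130),(77,36,0)),("scene",(259.4,173.4),(0,-105,0)),("top",(182,140),(77,36,50)),("top",(187,136.5),(77,36,0))]
def res(p):
    c=p[:3];A=frame(p[3]);r=[]
    def hit(n,uv):
        o,d=ray(n,uv);t=((c-o)@A[:,2])/(d@A[:,2]);return A.T@(o+t*d-c)
    for n,uv in rim: r.append((np.linalg.norm(hit(n,uv))-105)/2.5)
    for n,uv in line: r.append(hit(n,uv)[0]/5)
    for n,uv,X in pts: r+=list(proj(n,c+A@np.array(X))-uv)
    return np.array(r)
s=least_squares(res,[594,122,102,-.16],loss="soft_l1")
print(s.x,np.round(res(s.x),1)); np.save("tab.npy",s.x)
c=s.x[:3];A=frame(s.x[3])
for n,X in(("handle top",(77,36,50)),("handle base",(77,36,0)),("entry",(0,90,0)),("lug",(0,56,9)),("lugprongs",(14,70,9)),("othernut",(0,-56,43))):
    P=c+A@np.array(X);print(n,np.round(P,1),np.round(proj("top",P),1),np.round(proj("scene",P),1))
print("short",atz("top",(177,239.2),68))
E
python3 fit.py
```

```text
[[163.0, 161.8], [164.0, 161.9], [165.0, 161.9], [166.0, 162.0], [167.0, 162.1], [168.0, 162.3], [169.0, 162.6], [170.0, 163.2], [171.0, 163.8], [172.0, 163.9], [173.0, 163.9], [174.0, 164.0], [175.0, 164.5]] [[224.0, 171.3], [225.0, 171.4], [226.0, 171.6], [227.0, 171.6], [228.0, 171.6], [229.0, 171.8], [230.0, 172.0], [231.0, 172.5], [232.0, 172.9], [233.0, 173.0]]
[ 5.94542977e+02  1.21090803e+02  1.01441648e+02 -1.60003763e-01] [-0.1  0.   0.4 -0.7 -0.5 -1.2 -0.5  0.1  1.   1.4  0.2  0.3  0.3  0.3
  0.4  0.4  0.3  0.  -0.2 -0.2 -0.1 -0.1 -0.3 -0.  -0.  -0.   0.   0.1
  0.1  0.  -0.1 -0.3 -0.2  0.5  0.1  1.3  0.3 -0.7 -0.6 -0.2  0.1 -0.4
  0.4]
handle top [644.2 149.5 181.7] [181.8 140.1] [254.  118.1]
handle base [667.4 145.8 137.6] [186.6 136.9] [261.3 130.3]
entry [608.9 209.9 101.4] [164.5 162.4] [232.9 136.6]
lug [599.3 177.  109.4] [176.1 165.1] [235.5 140.2]
lugprongs [613.7 188.9 116. ] [171.2 159.2] [237.8 135.1]
othernut [565.7  69.  139.4] [215.9 174.6] [244.6 152.6]
short [406.33624072 178.09960585  68.        ]
```

```bash
cat >> h.py <<'E'
def tri(a,b):
    o1,d1=ray("top",a);o2,d2=ray("scene",b)
    s=np.linalg.lstsq(np.c_[d1,-d2],o2-o1,rcond=None)[0];p,q=o1+s[0]*d1,o2+s[1]*d2
    return np.round((p+q)/2,0),round(float(np.linalg.norm(p-q)),1)
def move(pos,R,st=None,mx=50.,mr=.17):
    "rows to reach pos,R from the measured pose: total shift in present tool axes, rotvec"
    from workcell import telemetry
    st=st or telemetry.observe();w,x,y,z=st["ee_rot"];C=Ro.from_quat([x,y,z,w]).as_matrix()
    dp=C.T@(np.asarray(pos)-st["tool_pos"]);rv=Ro.from_matrix(C.T@R).as_rotvec()
    print("t",round(st["clock"],2),"pos",np.round(st["tool_pos"],1),"dp",np.round(dp,1),"rv",np.round(rv,3),"rows",np.ceil(np.linalg.norm(dp)/mx),np.ceil(np.abs(rv).max()/mr),"q",np.round(st["qpos"],2),"F",np.round(st["ft_force"],1),"T",np.round(st["torque"],2),"op",round(st["opening"]*85.4,1),"gf",round(st["grasp_force"],1))
def down(th): # tool pointing down, tool y at angle th
    y=np.array([np.cos(th),np.sin(th),0]);z=np.array([0,0,-1.]);return np.c_[np.cross(y,z),y,z]
def tab():
    p=np.load("tab.npy");return p[:3],frame(p[3])
def ontab(phi): # tool square to the table face, tool y at angle phi from table x towards table y
    A=tab()[1];y=A@np.array([np.cos(phi),np.sin(phi),0]);z=-A[:,2];return np.c_[np.cross(y,z),y,z]
E
python3 - <<'E'
from h import *
k=1.5625
# lamp shade rim centre / grey shade
print("black",tri((512/k,460/k),(250/k,90/k)),tri((430/k,440/k),(165/k,100/k)))
print("grey",tri((440/k,380/k),(330/k,360/k)))
print("arm",tri((535/k,345/k),(565/k,265/k)))
move([406.3,178.1,150],down(.0885))
E
```

```text
black (array([ 310., -124.,  499.]), 0.8) (array([288., -44., 470.]), 76.8)
grey (array([386., -97.,  88.]), 11.6)
arm (array([ 495., -264.,  311.]), 174.4)
t 0.1 pos [277.2 559.8 230.8] dp [-285.1 -284.7   81.1] rv [-1.000e-03  0.000e+00  1.022e+00] rows 9.0 7.0 q [ 1.02  0.49  1.35 -0.    1.3  -0.1 ] F [0.3 0.  0.8] T [-0.   -0.02  0.01] op 85.7 gf 0.0
```

Call:
{"api": "drive_tool", "payload": {"dp": [[-36, -36, 10], [-36, -36, 10], [-36, -36, 10], [-36, -36, 10], [-36, -36, 10], [-36, -36, 10], [-36, -36, 10], [-33, -33, 11], [0, 0, 0]], "twist": [[0, 0, 0], [0, 0, 0], [0, 0, 0], [0, 0, 0], [0, 0, 0], [0, 0, 0], [0, 0, 0], [0, 0, 0], [0, 0, 0]], "grip": [60, 60, 60, 60, 60, 60, 60, 60, 60]}}

```text
clock: 1.23
tool_pos: [406.6, 175.7, 149.6]
ee_rot: [-0.001, 0.23, 0.973, -0.001]
ft_force: [-0.6, -0.7, -0.0]
opening: 0.704
grasp_force: 0.0
```

Call:
{"api": "drive_tool", "payload": {"dp": [[0, 0, 0], [0, 0, 0], [0, 0, 0], [0, 0, 0], [0, 0, 0], [0, 0, 0], [0, 0, 0], [0, 0, 0]], "twist": [[0, 0, 0.17], [0, 0, 0.17], [0, 0, 0.17], [0, 0, 0.17], [0, 0, 0.17], [0, 0, 0.17], [0, 0, 0], [0, 0, 0]], "grip": [60, 60, 60, 60, 60, 60, 60, 60]}}

```text
clock: 2.22
tool_pos: [406.2, 178.6, 150.3]
ee_rot: [-0.0, 0.673, 0.74, 0.0]
ft_force: [-0.2, -0.2, -0.1]
opening: 0.705
grasp_force: 0.0
```

Run:
```python
from h import *
from workcell import cams
import cv2
move([406.3,178.1,42],down(.0885))
im=cams.grab_frame("top")["img"][205:275,150:250,::-1]
im2=cams.grab_frame("scene")["img"][130:200,130:230,::-1]
cv2.imwrite("pics/g1.png",cv2.resize(np.vstack([im,im2]),None,fx=4,fy=4,interpolation=cv2.INTER_CUBIC))
```

```text
t 2.23 pos [406.2 178.6 150.3] dp [-5.000e-01  1.000e-01  1.083e+02] rv [-0.    -0.     0.007] rows 3.0 1.0 q [0.28 0.36 1.88 0.   0.91 0.18] F [-0.2 -0.2 -0.1] T [-0.01 -0.01  0.02] op 60.2 gf 0.0
```

View pics/g1.png

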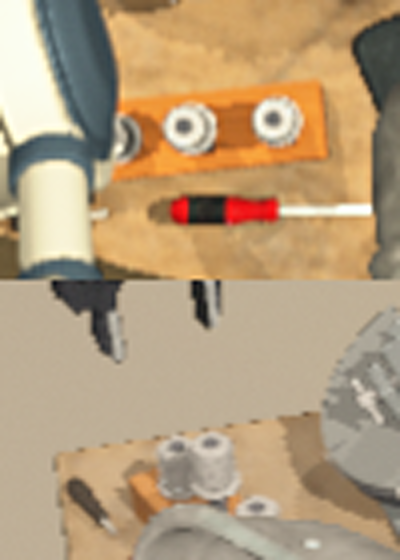

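The gripper midpoint, at about (164,340) in the lower crop, lies over the left (short) bolt as expected. Descending.

Call:
{"api": "drive_tool", "payload": {"dp": [[0, 0, 35], [0, 0, 35], [0, 0, 20], [0, 0, 12], [0, 0, 6], [0, 0, 0], [0, 0, 0], [0, 0, 0], [0, 0, 0], [0, 0, 0], [0, 0, 0]], "twist": [[0, 0, 0], [0, 0, 0], [0, 0, 0], [0, 0, 0], [0, 0, 0], [0, 0, 0], [0, 0, 0], [0, 0, 0], [0, 0, 0], [0, 0, 0], [0, 0, 0]], "grip": [60, 60, 60, 60, 60, 60, 20, 20, 20, 20, 20], "newtons": 40}}

```text
clock: 3.7
tool_pos: [406.6, 178.3, 42.8]
ee_rot: [0.0, 0.674, 0.739, 0.0]
ft_force: [-0.8, 0.4, 7.2]
opening: 0.314
grasp_force: 38.8
```

Run:
```python
from h import *
move([406.3,178.1,150],down(.0885))
```

```text
t 3.7 pos [406.6 178.3  42.8] dp [  -0.2   -0.2 -107.2] rv [ 0.001 -0.     0.003] rows 3.0 1.0 q [0.28 0.56 1.97 0.   0.6  0.19] F [-0.8  0.4  7.2] T [-0.02  0.11  0.04] op 26.8 gf 38.8
```

Call:
{"api": "drive_tool", "payload": {"dp": [[0, 0, -10], [0, 0, -30], [0, 0, -45], [0, 0, -45], [0, 0, -40], [0, 0, 0], [0, 0, 0]], "twist": [[0, 0, 0], [0, 0, 0], [0, 0, 0], [0, 0, 0], [0, 0, 0], [0, 0, 0], [0, 0, 0]], "grip": [20, 20, 20, 20, 20, 20, 20]}}

```text
clock: 4.58
tool_pos: [405.8, 178.1, 212.1]
ee_rot: [-0.0, 0.674, 0.739, -0.0]
ft_force: [-0.5, -0.7, -1.6]
opening: 0.314
grasp_force: 39.9
```

```bash
cat >> h.py <<'E'
def attab(x,y,zb,phi,off=37.8): # bolt origin at table coords x,y,zb
    c,A=tab();move(c+A@np.array([x,y,zb+off]),ontab(phi))
E
python3 - <<'E'
from h import *
from workcell import cams
import cv2
im=cams.grab_frame("top")["img"][150:250,130:230,::-1]
im2=cams.grab_frame("scene")["img"][90:190,130:230,::-1]
cv2.imwrite("pics/g2.png",cv2.resize(np.hstack([im,im2]),None,fx=4,fy=4,interpolation=cv2.INTER_CUBIC))
attab(0,90,60,np.pi/2)
from workcell import telemetry
p=telemetry.observe()["tool_pos"]; print(proj("scene",p),proj("scene",p-[0,0,37.8]))
E
```

```text
t 4.67 pos [405.5 178.  211.4] dp [ 24.7 161.   23.3] rv [-0.324 -0.416 -1.291] rows 4.0 8.0 q [ 0.28  0.27  1.8  -0.    1.08  0.19] F [ 0.  -0.  -2.1] T [-0.03 -0.01 -0.03] op 27.0 gf 39.9
[167.99997742 126.22151187] [169.87345692 139.06977485]
```

View pics/g2.png

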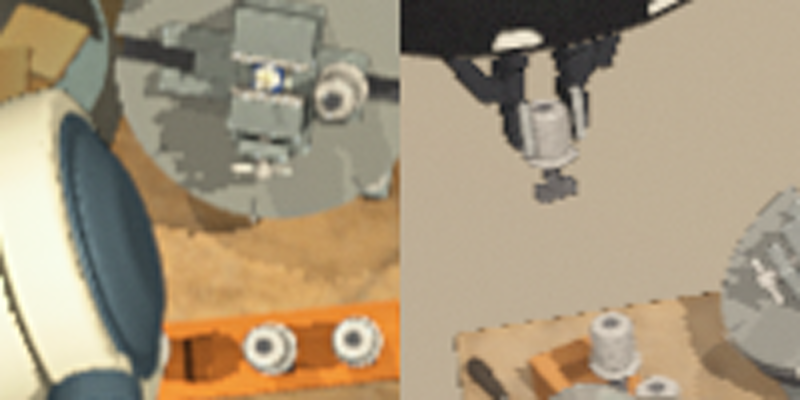

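The top view shows the empty left pocket. In the scene view the short bolt hangs straight in the fingers, its head at about (168.7,138) against a predicted (169.9,139). The grasp is good.

Call:
{"api": "drive_tool", "payload": {"dp": [[0, 0, 0], [0, 0, 0], [0, 0, 0], [0, 0, 0], [0, 0, 0], [0, 0, 0], [0, 0, 0], [0, 0, 0], [0, 0, 0]], "twist": [[-0.0405, -0.052, -0.1614], [-0.0405, -0.052, -0.1614], [-0.0405, -0.052, -0.1614], [-0.0405, -0.052, -0.1614], [-0.0405, -0.052, -0.1614], [-0.0405, -0.052, -0.1614], [-0.0405, -0.052, -0.1614], [-0.0405, -0.052, -0.1614], [0, 0, 0]], "grip": [20, 20, 20, 20, 20, 20, 20, 20, 20]}}

```text
clock: 5.8
tool_pos: [404.8, 177.5, 211.0]
ee_rot: [0.241, 0.078, 0.967, -0.02]
ft_force: [0.6, -0.6, -1.1]
opening: 0.313
grasp_force: 39.8
```

Run:
```python
from h import *
attab(0,90,60,np.pi/2)
```

```text
t 5.8 pos [404.8 177.5 211. ] dp [-122.    64.6   90.9] rv [-0.001 -0.001 -0.   ] rows 4.0 1.0 q [ 0.5   0.17  2.11 -0.58  0.55 -0.46] F [ 0.6 -0.6 -1.1] T [ 0.02  0.35 -0.03] op 26.7 gf 39.8
```

Call:
{"api": "drive_tool", "payload": {"dp": [[-25, 13, 0], [-25, 13, 18], [-25, 13, 25], [-25, 13, 25], [-22, 12.6, 23], [0, 0, 0], [0, 0, 0]], "twist": [[0, 0, 0], [0, 0, 0], [0, 0, 0], [0, 0, 0], [0, 0, 0], [0, 0, 0], [0, 0, 0]], "grip": [20, 20, 20, 20, 20, 20, 20]}}

```text
clock: 6.68
tool_pos: [564.6, 217.7, 188.9]
ee_rot: [0.241, 0.079, 0.967, -0.019]
ft_force: [-0.9, -0.0, -0.2]
opening: 0.313
grasp_force: 39.8
```

Run:
```python
from h import *
from workcell import cams
import cv2
im=cams.grab_frame("top")["img"][120:200,140:240,::-1]
im2=cams.grab_frame("scene")["img"][80:180,190:290,::-1]
cv2.imwrite("pics/g3.png",cv2.resize(np.vstack([im,im2])[:150],None,fx=4,fy=4,interpolation=cv2.INTER_CUBIC))
attab(0,90,15,np.pi/2)
c,A=tab();f=lambda z:np.round(proj("scene",c+A@[0,90,z]),1)
print(f(60),f(97.8),f(0),np.round(proj("scene",c+A@[0,105,0]),1))
```

```text
t 6.78 pos [564.4 217.8 189.5] dp [ 1.5 -0.7 46.1] rv [ 0.     0.001 -0.002] rows 1.0 1.0 q [ 0.41  0.4   1.8  -0.49  0.57 -0.64] F [-0.3  0.2 -1.6] T [0.08 0.33 0.03] op 26.7 gf 39.8
[223.3 122.5] [216.8 113.1] [232.9 136.6] [231.2 134.1]
```

View pics/g3.png

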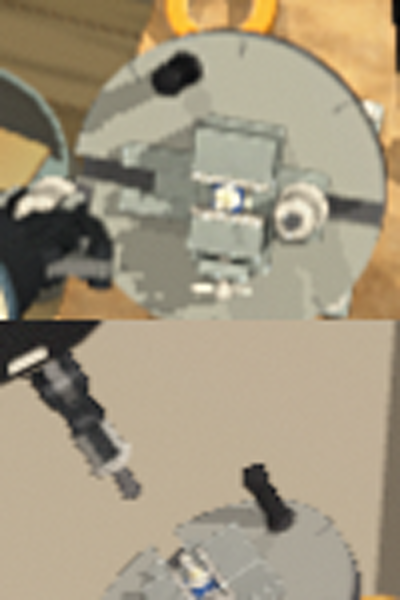

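The bolt foot appears at scene px (223.2,123.2), predicted (223.3,122.5), so it is lined up. Descending towards the slot.

Call:
{"api": "drive_tool", "payload": {"dp": [[1.5, -0.7, 20], [0, 0, 20], [0, 0, 6], [0, 0, 0], [0, 0, 0]], "twist": [[0, 0, 0], [0, 0, 0], [0, 0, 0], [0, 0, 0], [0, 0, 0]], "grip": [20, 20, 20, 20, 20]}}

```text
clock: 7.4
tool_pos: [585.1, 214.2, 148.7]
ee_rot: [0.242, 0.078, 0.967, -0.019]
ft_force: [-0.1, 0.2, -0.6]
opening: 0.312
grasp_force: 39.8
```

Call:
{"api": "drive_tool", "payload": {"dp": [[0, 0, 4], [0, 0, 4], [0, 0, 4], [0, 0, 3], [0, 0, 3], [0, 0, 0]], "twist": [[0, 0, 0], [0, 0, 0], [0, 0, 0], [0, 0, 0], [0, 0, 0], [0, 0, 0]], "grip": [20, 20, 20, 20, 20, 20]}}

```text
clock: 8.15
tool_pos: [593.5, 212.7, 132.1]
ee_rot: [0.242, 0.078, 0.967, -0.019]
ft_force: [-0.1, 0.3, -1.6]
opening: 0.311
grasp_force: 39.8
```

```bash
cat >> h.py <<'E'
def fl(off=37.8,):
    from workcell import telemetry
    st=telemetry.observe();c,A=tab();w,x,y,z=st["ee_rot"];C=Ro.from_quat([x,y,z,w]).as_matrix()
    t=A.T@C; print("t",round(st["clock"],2),"bolt(tab)",np.round(A.T@(st["tool_pos"]+off*C[:,2]-c),2),"phi",round(float(np.arctan2(t[1,1],t[0,1])),3),"tilt",np.round(t[:2,2],3),"F(tab)",np.round(A.T@st["ft_force"],1),"T(tab)",np.round(A.T@st["torque"],2),"op",round(st["opening"]*85.4,1),"gf",round(st["grasp_force"],1),"q",np.round(st["qpos"],2))
E
python3 -c "
from h import *
fl()"
```

```text
t 8.15 bolt(tab) [ 0.68 90.3  -3.37] phi 1.57 tilt [0.002 0.001] F(tab) [-0.8  0.3 -1.3] T(tab) [-0.05  0.3   0.  ] op 26.5 gf 39.8 q [ 0.38  0.51  1.81 -0.58  0.46 -0.56]
```

Call:
{"api": "drive_tool", "payload": {"dp": [[0, 0, 3], [0, 0, 3], [0, 0, 3], [0, 0, 0]], "twist": [[0, 0, 0], [0, 0, 0], [0, 0, 0], [0, 0, 0]], "grip": [20, 20, 20, 20]}}

```text
clock: 8.65
tool_pos: [597.7, 212.0, 124.2]
ee_rot: [0.242, 0.078, 0.967, -0.019]
ft_force: [0.4, -0.8, -1.7]
opening: 0.312
grasp_force: 39.8
```

```bash
python3 -c "
from h import *
fl()"
```

```text
t 8.65 bolt(tab) [  0.65  90.3  -12.39] phi 1.57 tilt [0.001 0.001] F(tab) [-0.3 -0.7 -1.7] T(tab) [-0.03  0.35 -0.05] op 26.6 gf 39.8 q [ 0.37  0.53  1.8  -0.59  0.44 -0.54]
```

It is in the slot with no contact. Next, go down to feel the floor.

Call:
{"api": "drive_tool", "payload": {"dp": [[0, 0, 2], [0, 0, 2], [0, 0, 1.5], [0, 0, 1.5], [0, 0, 0]], "twist": [[0, 0, 0], [0, 0, 0], [0, 0, 0], [0, 0, 0], [0, 0, 0]], "grip": [20, 20, 20, 20, 20]}}

```text
clock: 9.28
tool_pos: [600.9, 211.6, 118.1]
ee_rot: [0.242, 0.078, 0.967, -0.019]
ft_force: [-0.6, -0.4, -2.0]
opening: 0.312
grasp_force: 39.8
```

```bash
python3 -c "
from h import *
fl()"
```

```text
t 9.28 bolt(tab) [  0.76  90.35 -19.25] phi 1.57 tilt [0.002 0.001] F(tab) [-1.4 -0.5 -1.5] T(tab) [0.01 0.3  0.01] op 26.7 gf 39.8 q [ 0.37  0.54  1.8  -0.6   0.43 -0.53]
```

Call:
{"api": "drive_tool", "payload": {"dp": [[0, 0, 1], [0, 0, 1], [0, 0, 0]], "twist": [[0, 0, 0], [0, 0, 0], [0, 0, 0]], "grip": [20, 20, 20]}}

```text
clock: 9.65
tool_pos: [601.8, 211.5, 116.9]
ee_rot: [0.242, 0.078, 0.967, -0.019]
ft_force: [-6.1, 0.8, 8.5]
opening: 0.312
grasp_force: 41.2
```

```bash
python3 -c "
from h import *
fl()"
```

```text
t 9.65 bolt(tab) [  0.95  90.44 -20.73] phi 1.57 tilt [0.002 0.001] F(tab) [-1.5 -0.2 10.4] T(tab) [-0.21  0.46  0.02] op 26.7 gf 41.2 q [ 0.37  0.55  1.8  -0.61  0.43 -0.53]
```

Call:
{"api": "drive_tool", "payload": {"dp": [[0, 0, -2.2], [1.5, 0, 0], [1.5, 0, 0], [1, 0, 0], [0, 0, 0]], "twist": [[0, 0, 0], [0, 0, 0], [0, 0, 0], [0, 0, 0], [0, 0, 0]], "grip": [20, 20, 20, 20, 20]}}

```text
clock: 10.28
tool_pos: [597.6, 212.2, 116.7]
ee_rot: [0.242, 0.078, 0.967, -0.019]
ft_force: [2.4, -1.9, -0.2]
opening: 0.314
grasp_force: 39.9
```

```bash
python3 -c "
from h import *
fl()"
```

```text
t 10.28 bolt(tab) [ -2.89  90.46 -18.95] phi 1.57 tilt [0.002 0.001] F(tab) [ 2.3 -1.5 -1.4] T(tab) [-0.22 -0.2   0.05] op 26.8 gf 39.9 q [ 0.37  0.54  1.81 -0.62  0.43 -0.52]
```

Call:
{"api": "drive_tool", "payload": {"dp": [[-2, 0, 0], [-2, 0, 0], [-1.5, 0, 0], [-0.8, 0, 0], [0, 0, 0]], "twist": [[0, 0, 0], [0, 0, 0], [0, 0, 0], [0, 0, 0], [0, 0, 0]], "grip": [20, 20, 20, 20, 20]}}

```text
clock: 10.9
tool_pos: [602.9, 211.3, 119.5]
ee_rot: [0.242, 0.078, 0.967, -0.019]
ft_force: [0.9, -0.4, -1.5]
opening: 0.313
grasp_force: 39.9
```

```bash
python3 -c "
from h import *
fl()"
```

```text
t 10.9 bolt(tab) [  3.12  90.38 -18.94] phi 1.57 tilt [0.002 0.001] F(tab) [ 0.1 -0.2 -1.7] T(tab) [0.01 0.3  0.03] op 26.8 gf 39.9 q [ 0.37  0.54  1.8  -0.6   0.44 -0.54]
```

Call:
{"api": "drive_tool", "payload": {"dp": [[2.8, 0, 0], [0, 0, 0], [0, 0, 0], [0, 0, 0], [0, 0, 0], [0, 0, 0], [0, 0, 0], [0, 0, 0], [0, 0, 0], [0, 0, 0], [0, 0, 0]], "twist": [[0, 0, 0], [0, 0, 0], [0, 0, 0.15], [0, 0, 0.15], [0, 0, 0.15], [0, 0, 0.15], [0, 0, 0.15], [0, 0, 0.15], [0, 0, 0.15], [0, 0, 0.15], [0, 0, 0]], "grip": [20, 20, 20, 20, 20, 20, 20, 20, 20, 20, 20]}}

```text
clock: 12.28
tool_pos: [600.3, 211.7, 118.2]
ee_rot: [0.21, 0.61, 0.754, 0.121]
ft_force: [-0.6, 0.1, -1.5]
opening: 0.313
grasp_force: 39.9
```

```bash
python3 -c "
from h import *
fl()"
```

```text
t 12.28 bolt(tab) [  0.24  90.4  -18.94] phi 0.371 tilt [0.002 0.001] F(tab) [-1.2 -0.  -1.1] T(tab) [-0.04  0.37  0.01] op 26.7 gf 39.9 q [ 0.37  0.54  1.8  -0.6   0.43  0.67]
```

Call:
{"api": "drive_tool", "payload": {"dp": [[0, 0, 0], [0, 0, 0], [0, 0, 0], [0, 0, 0], [0, 0, 0]], "twist": [[0, 0, 0.12], [0, 0, 0.12], [0, 0, 0.08], [0, 0, 0.05], [0, 0, 0]], "grip": [20, 20, 20, 20, 20]}}

```text
clock: 12.9
tool_pos: [600.3, 211.7, 118.2]
ee_rot: [0.185, 0.737, 0.63, 0.157]
ft_force: [0.7, -0.0, -2.2]
opening: 0.312
grasp_force: 39.8
```

```bash
python3 -c "
from h import *
fl()"
```

```text
t 12.9 bolt(tab) [  0.23  90.36 -18.95] phi 0.004 tilt [0.002 0.001] F(tab) [-0.4  0.1 -2.2] T(tab) [ 0.05  0.4  -0.  ] op 26.6 gf 39.8 q [ 0.37  0.54  1.8  -0.6   0.43  1.03]
```

Call:
{"api": "drive_tool", "payload": {"dp": [[-5, 0, 0], [-5, 0, 0], [-5, 0, 0], [-4, 0, 0], [-4, 0, 0], [0, 0, 0]], "twist": [[0, 0, 0], [0, 0, 0], [0, 0, 0], [0, 0, 0], [0, 0, 0], [0, 0, 0]], "grip": [20, 20, 20, 20, 20, 20]}}

```text
clock: 13.65
tool_pos: [596.6, 188.6, 118.1]
ee_rot: [0.185, 0.739, 0.629, 0.157]
ft_force: [-1.5, -0.2, -2.5]
opening: 0.313
grasp_force: 39.9
```

```bash
python3 -c "
from h import *
fl()"
```

```text
t 13.65 bolt(tab) [  0.14  66.94 -18.98] phi 0.0 tilt [0.001 0.   ] F(tab) [-2.5 -0.5 -1.5] T(tab) [-0.14  0.68 -0.  ] op 26.7 gf 39.9 q [ 0.33  0.53  1.84 -0.61  0.4   1.01]
```

Call:
{"api": "drive_tool", "payload": {"dp": [[-4, 0, 0], [-3, 0, 0], [-3, 0, 0], [-2, 0, 0], [0, 0, 0]], "twist": [[0, 0, 0], [0, 0, 0], [0, 0, 0], [0, 0, 0], [0, 0, 0]], "grip": [20, 20, 20, 20, 20]}}

```text
clock: 14.28
tool_pos: [594.9, 177.4, 118.2]
ee_rot: [0.184, 0.738, 0.629, 0.158]
ft_force: [-1.4, 6.9, -3.4]
opening: 0.31
grasp_force: 40.0
```

```bash
python3 -c "
from h import *
fl()"
```

```text
t 14.28 bolt(tab) [  0.3   55.72 -18.97] phi 0.0 tilt [0.002 0.002] F(tab) [-3.8  6.6 -1.9] T(tab) [1.08 1.16 0.06] op 26.5 gf 40.0 q [ 0.31  0.52  1.85 -0.6   0.38  0.99]
```

Call:
{"api": "drive_tool", "payload": {"dp": [[1.2, -0.5, 0], [0, 0, 0], [0, 0, 0], [0, 0, 0.15], [0, 0, 0.15], [0, 0, 0.15], [0, 0, 0.15], [0, 0, 0]], "twist": [[0, 0, 0], [0, 0, 0.15], [0, 0, 0.15], [0, 0, 0.15], [0, 0, 0.15], [0, 0, 0.15], [0, 0, 0.15], [0, 0, 0]], "grip": [20, 20, 20, 20, 20, 20, 20, 20], "newtons": 60}}

```text
clock: 15.28
tool_pos: [594.4, 178.4, 116.9]
ee_rot: [0.097, 0.939, 0.244, 0.222]
ft_force: [-1.9, 4.3, -7.3]
opening: 0.306
grasp_force: 59.3
```

```bash
python3 -c "
from h import *
fl()"
```

```text
t 15.28 bolt(tab) [ -0.89  56.55 -19.83] phi -0.902 tilt [0.001 0.001] F(tab) [-5.7  3.9 -5.3] T(tab) [0.8  1.49 0.01] op 26.1 gf 59.3 q [ 0.31  0.53  1.85 -0.61  0.38  1.9 ]
```

Call:
{"api": "drive_tool", "payload": {"dp": [[0, 0, 0.2], [0, 0, 0.2], [0, 0, 0.2], [0, 0, 0.2], [0, 0, 0.2], [0, 0, 0.2], [0, 0, 0]], "twist": [[0, 0, 0.15], [0, 0, 0.15], [0, 0, 0.15], [0, 0, 0.15], [0, 0, 0.15], [0, 0, 0.2], [0, 0, 0]], "grip": [20, 20, 20, 20, 20, 20, 20]}}

```text
out of range
```

```bash
python3 -c "
from h import *
fl()"
```

```text
t 15.28 bolt(tab) [ -0.89  56.55 -19.83] phi -0.902 tilt [0.001 0.001] F(tab) [-5.7  3.9 -5.3] T(tab) [0.8  1.49 0.01] op 26.1 gf 59.3 q [ 0.31  0.53  1.85 -0.61  0.38  1.9 ]
```

0.2 exceeded the twist limit; I'll resend with 0.18.

Call:
{"api": "drive_tool", "payload": {"dp": [[0, 0, 0.2], [0, 0, 0.2], [0, 0, 0.2], [0, 0, 0.2], [0, 0, 0.2], [0, 0, 0.2], [0, 0, 0]], "twist": [[0, 0, 0.15], [0, 0, 0.15], [0, 0, 0.15], [0, 0, 0.15], [0, 0, 0.15], [0, 0, 0.15], [0, 0, 0]], "grip": [20, 20, 20, 20, 20, 20, 20]}}

```text
clock: 16.15
tool_pos: [595.0, 178.9, 116.3]
ee_rot: [-0.009, 0.952, -0.188, 0.242]
ft_force: [-9.1, 11.7, 0.8]
opening: 0.305
grasp_force: 60.6
```

```bash
python3 -c "
from h import *
fl()"
```

```text
t 16.15 bolt(tab) [ -0.71  57.23 -20.53] phi -1.802 tilt [0.002 0.002] F(tab) [-9.3 10.1  5.8] T(tab) [ 1.47  1.94 -0.05] op 26.0 gf 60.6 q [ 0.31  0.53  1.85 -0.61  0.38  2.8 ]
```

Call:
{"api": "drive_tool", "payload": {"dp": [[0, 0, 0], [0, 0, 0], [0, 0, 0], [0, 0, -1], [0, 0, 0], [0, 0, 0], [0, 0, 0], [0, 0, 0], [0, 0, 0], [0, 0, 0], [0, 0, 0], [0, 0, 0]], "twist": [[0, 0, 0], [0, 0, 0], [0, 0, 0], [0, 0, -0.175], [0, 0, -0.175], [0, 0, -0.175], [0, 0, -0.175], [0, 0, -0.175], [0, 0, -0.175], [0, 0, -0.175], [0, 0, -0.175], [0, 0, -0.175]], "grip": [42, 42, 42, 42, 42, 42, 42, 42, 42, 42, 42, 42]}}

```text
clock: 17.65
tool_pos: [595.1, 178.2, 117.3]
ee_rot: [0.166, 0.803, 0.544, 0.177]
ft_force: [-0.4, 0.4, -0.2]
opening: 0.492
grasp_force: 0.0
```

Call:
{"api": "drive_tool", "payload": {"dp": [[0, 0, 0], [0, 0, 0], [0, 0, 0], [0, 0, 0], [0, 0, 0], [0, 0, 0], [0, 0, 0], [0, 0, 0]], "twist": [[0, 0, -0.175], [0, 0, -0.175], [0, 0, -0.175], [0, 0, -0.175], [0, 0, -0.175], [0, 0, -0.175], [0, 0, -0.175], [0, 0, 0]], "grip": [42, 42, 42, 42, 42, 42, 42, 42]}}

```text
clock: 18.65
tool_pos: [595.1, 178.2, 117.3]
ee_rot: [0.238, 0.347, 0.906, 0.05]
ft_force: [-0.3, 0.4, -0.6]
opening: 0.494
grasp_force: 0.0
```

Run:
```python
from h import *
fl()
from workcell import cams
import cv2
im=cams.grab_frame("top")["img"][120:200,140:240,::-1]
im2=cams.grab_frame("scene")["img"][80:180,190:290,::-1]
cv2.imwrite("pics/g4.png",cv2.resize(np.vstack([im,im2])[:150],None,fx=4,fy=4,interpolation=cv2.INTER_CUBIC))
```

```text
t 18.65 bolt(tab) [-3.000e-02  5.652e+01 -1.978e+01] phi 0.999 tilt [0.002 0.001] F(tab) [-0.6  0.3 -0.4] T(tab) [-0.03  0.27 -0.03] op 42.1 gf 0.0 q [ 0.31  0.53  1.85 -0.61  0.38 -0.  ]
```

View pics/g4.png

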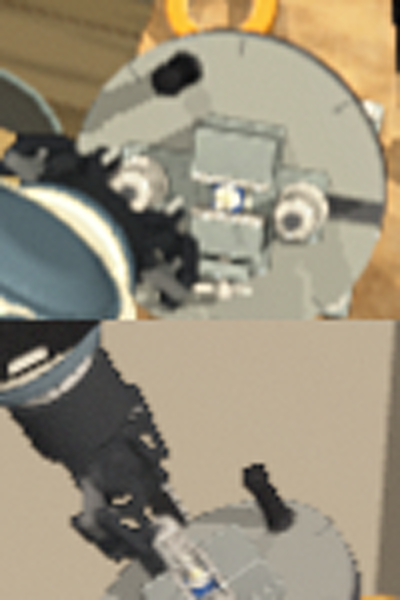

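The bolt and nut stand upright in the left lug, at about (140,185) in the crop. Regrasping.

Call:
{"api": "drive_tool", "payload": {"dp": [[0, 0, 0], [0, 0, 0], [0, 0, 0], [0, 0, 0]], "twist": [[0, 0, 0], [0, 0, 0], [0, 0, 0], [0, 0, 0]], "grip": [20, 20, 20, 20], "newtons": 60}}

```text
clock: 19.25
tool_pos: [595.0, 178.5, 117.5]
ee_rot: [0.238, 0.347, 0.906, 0.05]
ft_force: [-3.6, 2.3, 5.0]
opening: 0.306
grasp_force: 58.6
```

```bash
python3 -c "
from h import *
fl()"
```

```text
t 19.25 bolt(tab) [-4.000e-02  5.678e+01 -1.955e+01] phi 0.999 tilt [0.002 0.001] F(tab) [-1.1  1.7  6.2] T(tab) [0.19 0.34 0.05] op 26.1 gf 58.6 q [ 0.31  0.53  1.85 -0.61  0.38 -0.  ]
```

Call:
{"api": "drive_tool", "payload": {"dp": [[0, 0, 0.15], [0, 0, 0.15], [0, 0, 0.15], [0, 0, 0.15], [0, 0, 0.15], [0, 0, 0.15], [0, 0, 0]], "twist": [[0, 0, 0.15], [0, 0, 0.15], [0, 0, 0.15], [0, 0, 0.15], [0, 0, 0.15], [0, 0, 0.15], [0, 0, 0]], "grip": [20, 20, 20, 20, 20, 20, 20], "newtons": 80}}

```text
clock: 20.12
tool_pos: [594.6, 178.4, 117.2]
ee_rot: [0.192, 0.707, 0.664, 0.149]
ft_force: [-18.9, 3.4, 24.1]
opening: 0.302
grasp_force: 79.7
```

```bash
python3 -c "
from h import *
fl()"
```

```text
t 20.12 bolt(tab) [ -0.54  56.64 -19.67] phi 0.097 tilt [0.002 0.001] F(tab) [-5.7  0.4 30.3] T(tab) [ 0.05  1.26 -0.03] op 25.8 gf 79.7 q [ 0.31  0.53  1.85 -0.61  0.38  0.9 ]
```

Call:
{"api": "drive_tool", "payload": {"dp": [[0, 0, -0.6], [0, 0, 0], [0, 0, 0], [0, 0, 0], [0, 0, 0]], "twist": [[0, 0, 0], [0, 0, 0.12], [0, 0, 0.12], [0, 0, 0.12], [0, 0, 0]], "grip": [20, 20, 20, 20, 20], "newtons": 100}}

```text
clock: 20.75
tool_pos: [594.3, 178.4, 117.1]
ee_rot: [0.162, 0.815, 0.527, 0.18]
ft_force: [-12.1, 5.0, 12.2]
opening: 0.295
grasp_force: 98.7
```

```bash
python3 -c "
from h import *
fl()"
```

```text
t 20.75 bolt(tab) [ -0.88  56.59 -19.54] phi -0.263 tilt [0.001 0.001] F(tab) [-5.5  3.  16.8] T(tab) [0.35 1.23 0.21] op 25.2 gf 98.7 q [ 0.31  0.53  1.85 -0.61  0.38  1.26]
```

Call:
{"api": "drive_tool", "payload": {"dp": [[0, 0, 0], [0, 0, 0], [0, 0, 0]], "twist": [[0, 0, 0.12], [0, 0, 0.12], [0, 0, 0]], "grip": [20, 20, 20]}}

```text
clock: 21.12
tool_pos: [594.2, 178.5, 117.0]
ee_rot: [0.139, 0.872, 0.426, 0.198]
ft_force: [-13.4, 5.8, 12.1]
opening: 0.295
grasp_force: 98.7
```

```bash
python3 -c "
from h import *
fl()"
```

```text
t 21.12 bolt(tab) [ -1.03  56.7  -19.56] phi -0.502 tilt [0.001 0.001] F(tab) [-6.8  3.5 17.4] T(tab) [0.43 1.33 0.36] op 25.2 gf 98.7 q [ 0.31  0.53  1.85 -0.61  0.38  1.5 ]
```

Call:
{"api": "drive_tool", "payload": {"dp": [[0, 0, 0], [0, 0, 0], [0, 0, 0], [0, 0, 0]], "twist": [[0, 0, 0.12], [0, 0, 0.12], [0, 0, 0.12], [0, 0, 0]], "grip": [20, 20, 20, 20]}}

```text
clock: 21.62
tool_pos: [594.1, 178.8, 116.9]
ee_rot: [0.102, 0.934, 0.263, 0.22]
ft_force: [-14.1, 8.4, 9.4]
opening: 0.296
grasp_force: 98.6
```

```bash
python3 -c "
from h import *
fl()"
```

```text
t 21.62 bolt(tab) [ -1.23  56.89 -19.61] phi -0.862 tilt [0.001 0.001] F(tab) [-9.1  6.1 15.5] T(tab) [0.83 1.56 0.4 ] op 25.3 gf 98.6 q [ 0.31  0.53  1.85 -0.61  0.38  1.86]
```

Call:
{"api": "drive_tool", "payload": {"dp": [[0, 0, 0], [0, 0, 0], [0, 0, 0], [0, 0, 0], [0, 0, 0]], "twist": [[0, 0, 0], [0, 0, 0.12], [0, 0, 0.12], [0, 0, 0.12], [0, 0, 0]], "grip": [20, 20, 20, 20, 20], "newtons": 120}}

```text
clock: 22.25
tool_pos: [594.1, 179.1, 116.9]
ee_rot: [0.06, 0.966, 0.092, 0.235]
ft_force: [-14.9, 11.4, 11.1]
opening: 0.288
grasp_force: 117.4
```

```bash
python3 -c "
from h import *
fl()"
```

```text
t 22.25 bolt(tab) [ -1.23  57.23 -19.56] phi -1.222 tilt [0.001 0.002] F(tab) [-9.3  8.8 17.6] T(tab) [1.26 1.78 0.71] op 24.6 gf 117.4 q [ 0.31  0.53  1.85 -0.61  0.38  2.22]
```

Call:
{"api": "drive_tool", "payload": {"dp": [[0, 0, 0], [0, 0, 0], [0, 0, 0], [0, 0, -8], [0, 0, -20], [0, 0, -25], [0, 0, -25], [0, 0, 0], [0, 0, 0]], "twist": [[0, 0, 0], [0, 0, 0], [0, 0, 0], [0, 0, 0], [0, 0, 0], [0, 0, 0], [0, 0, 0], [0, 0, 0], [0, 0, 0]], "grip": [45, 45, 45, 45, 45, 45, 45, 45, 45], "newtons": 60}}

```text
clock: 23.38
tool_pos: [558.9, 184.1, 185.6]
ee_rot: [0.061, 0.966, 0.093, 0.235]
ft_force: [-0.4, -0.0, -0.4]
opening: 0.526
grasp_force: 0.0
```

Run:
```python
from h import *
fl(0)
attab(77,36,80,-1.13,0)
from workcell import cams
import cv2
im=cams.grab_frame("top")["img"][120:200,140:240,::-1]
im2=cams.grab_frame("scene")["img"][100:180,190:290,::-1]
cv2.imwrite("pics/g5.png",cv2.resize(np.hstack([im,im2]),None,fx=4,fy=4,interpolation=cv2.INTER_CUBIC))
```

```text
t 23.38 bolt(tab) [-0.4  56.48 95.52] phi -1.22 tilt [0.002 0.001] F(tab) [-0.6 -0.1 -0.2] T(tab) [-0.04  0.26 -0.  ] op 45.0 gf 0.0 q [ 0.35  0.38  1.86 -0.48  0.52  2.1 ]
t 23.38 pos [558.9 184.1 185.6] dp [65.6 45.8 15.6] rv [-0.    -0.002 -0.09 ] rows 2.0 1.0 q [ 0.35  0.38  1.86 -0.48  0.52  2.1 ] F [-0.4 -0.  -0.4] T [ 0.01  0.26 -0.02] op 45.0 gf 0.0
```

View pics/g5.png

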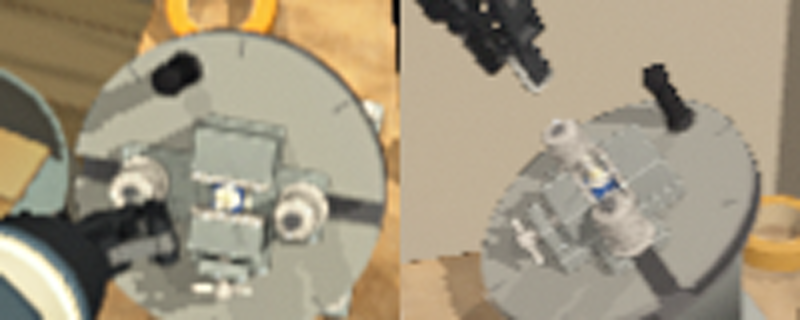

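The nut sits square in the left lug at about (140,188) in the crop, like the other one, and the table has not moved. Now the handle.

Call:
{"api": "drive_tool", "payload": {"dp": [[22, 15, 0], [22, 15, 0], [21.6, 15.8, 8], [0, 0, 7.6], [0, 0, 0], [0, 0, 0]], "twist": [[0, 0, 0], [0, 0, 0], [0, 0, 0], [0, 0, -0.09], [0, 0, 0], [0, 0, 0]], "grip": [50, 50, 50, 50, 50, 50]}}

```text
clock: 24.22
tool_pos: [629.8, 151.9, 207.9]
ee_rot: [0.071, 0.961, 0.135, 0.232]
ft_force: [-0.1, 1.1, 0.1]
opening: 0.586
grasp_force: 0.0
```

Run:
```python
from h import *
fl(0)
attab(77,36,12,-1.13,0)
```

```text
t 24.23 bolt(tab) [76.43 36.02 79.97] phi -1.132 tilt [0.001 0.   ] F(tab) [-0.2  1.1  0.2] T(tab) [-0.03  0.25  0.02] op 50.1 gf 0.0 q [ 0.24  0.41  1.71 -0.33  0.59  1.77]
t 24.23 pos [629.8 151.9 207.9] dp [ 0.4  0.3 68. ] rv [-0.    -0.001 -0.002] rows 2.0 1.0 q [ 0.24  0.41  1.71 -0.33  0.59  1.77] F [-0.1  1.1  0.1] T [ 0.    0.25 -0.  ] op 50.1 gf 0.0
```

Call:
{"api": "drive_tool", "payload": {"dp": [[0, 0, 20], [0, 0, 20], [0, 0, 16], [0, 0, 10], [0, 0, 0], [0, 0, 0], [0, 0, 0], [0, 0, 0], [0, 0, 0]], "twist": [[0, 0, 0], [0, 0, 0], [0, 0, 0], [0, 0, 0], [0, 0, 0], [0, 0, 0], [0, 0, 0], [0, 0, 0], [0, 0, 0]], "grip": [50, 50, 50, 50, 50, 8, 8, 8, 8], "newtons": 40}}

```text
clock: 25.35
tool_pos: [660.6, 148.7, 150.9]
ee_rot: [0.071, 0.96, 0.136, 0.233]
ft_force: [-6.1, 17.1, 0.3]
opening: 0.191
grasp_force: 39.0
```

Run:
```python
from h import *
fl(0)
```

```text
t 25.35 bolt(tab) [76.89 37.8  15.1 ] phi -1.129 tilt [0.003 0.003] F(tab) [-7.6 16.   4.4] T(tab) [2.38 1.25 0.13] op 16.3 gf 39.0 q [ 0.22  0.52  1.71 -0.38  0.48  1.81]
```

Call:
{"api": "drive_tool", "payload": {"dp": [[0.4, 5.3, 0], [-0.26, 6.67, 0], [-0.26, 6.67, 0], [-0.26, 6.67, 0], [-0.26, 6.67, 0], [0, 0, 0]], "twist": [[0, 0, 0.0785], [0, 0, 0.0785], [0, 0, 0.0785], [0, 0, 0.0785], [0, 0, 0.0785], [0, 0, 0]], "grip": [8, 8, 8, 8, 8, 8], "newtons": 40}}

```text
clock: 26.1
tool_pos: [661.2, 115.3, 154.1]
ee_rot: [0.025, 0.969, -0.055, 0.24]
ft_force: [-15.6, -1.9, 9.9]
opening: 0.185
grasp_force: 40.7
```

Run:
```python
from h import *
fl(0)
```

```text
t 26.1 bolt(tab) [83.61  4.91 15.18] phi -1.524 tilt [-0. -0.] F(tab) [-8.7 -4.4 15.9] T(tab) [-0.69  1.57 -0.55] op 15.8 gf 40.7 q [ 0.16  0.51  1.72 -0.33  0.47  2.1 ]
```

Call:
{"api": "drive_tool", "payload": {"dp": [[-0.4, 6.67, 0], [-0.4, 6.67, 0], [-0.26, 6.67, 0], [-0.26, 6.67, 0], [-0.26, 6.67, 0], [0, 0, 0], [0, 0, 0]], "twist": [[0, 0, 0.0785], [0, 0, 0.0785], [0, 0, 0.0785], [0, 0, 0.0785], [0, 0, 0.0785], [0, 0, 0], [0, 0, 0]], "grip": [8, 8, 8, 8, 8, 8, 8]}}

```text
clock: 26.98
tool_pos: [651.4, 84.8, 151.7]
ee_rot: [-0.023, 0.94, -0.242, 0.241]
ft_force: [-16.7, 11.2, 9.7]
opening: 0.181
grasp_force: 41.1
```

Run:
```python
from h import *
fl(0)
```

```text
t 26.98 bolt(tab) [ 78.24 -26.8   15.28] phi -1.914 tilt [-0.     0.001] F(tab) [-11.6   8.4  17.2] T(tab) [1.25 1.92 0.26] op 15.4 gf 41.1 q [ 0.1   0.49  1.77 -0.29  0.43  2.41]
```

Call:
{"api": "drive_tool", "payload": {"dp": [[0, 0, 0], [0, 0, 0], [0, 0, 0], [0, 0, -15], [0, 0, -30], [0, 0, -40], [0, 0, -40], [0, 0, 0], [0, 0, 0]], "twist": [[0, 0, 0], [0, 0, 0], [0, 0, 0], [0, 0, 0], [0, 0, 0], [0, 0, 0], [0, 0, 0], [0, 0, 0], [0, 0, 0]], "grip": [45, 45, 45, 45, 45, 45, 45, 45, 45]}}

```text
clock: 28.1
tool_pos: [595.0, 93.2, 262.0]
ee_rot: [-0.023, 0.939, -0.242, 0.242]
ft_force: [-0.1, -0.3, -1.5]
opening: 0.528
grasp_force: 0.0
```

Run:
```python
from h import *
from workcell import cams
import cv2
fl(0)
im=cams.grab_frame("top")["img"][120:260,140:240,::-1]
im2=cams.grab_frame("scene")["img"][60:200,190:290,::-1]
cv2.imwrite("pics/g6.png",cv2.resize(np.hstack([im,im2]),None,fx=4,fy=4,interpolation=cv2.INTER_CUBIC))
c,A=tab();Z=Ro.from_euler("z",-np.pi/4).as_matrix()
for X in((77,36,50),(0,105,0),(0,56,43),(77,36,0)): print(np.round(proj("top",c+A@Z@X),1),np.round(proj("scene",c+A@Z@X),1))
```

```text
t 28.1 bolt(tab) [ 79.7  -27.46 139.43] phi -1.915 tilt [0.002 0.001] F(tab) [-0.8 -0.3 -1.3] T(tab) [-0.05  0.18 -0.01] op 45.1 gf 0.0 q [ 0.13  0.27  1.76 -0.22  0.65  2.35]
[208.  142.8] [264.3 128.5]
[172.1 135.8] [255.4 124.7]
[180.  154.1] [243.6 126.9]
[211.4 139.4] [271.6 140.9]
```

View pics/g6.png

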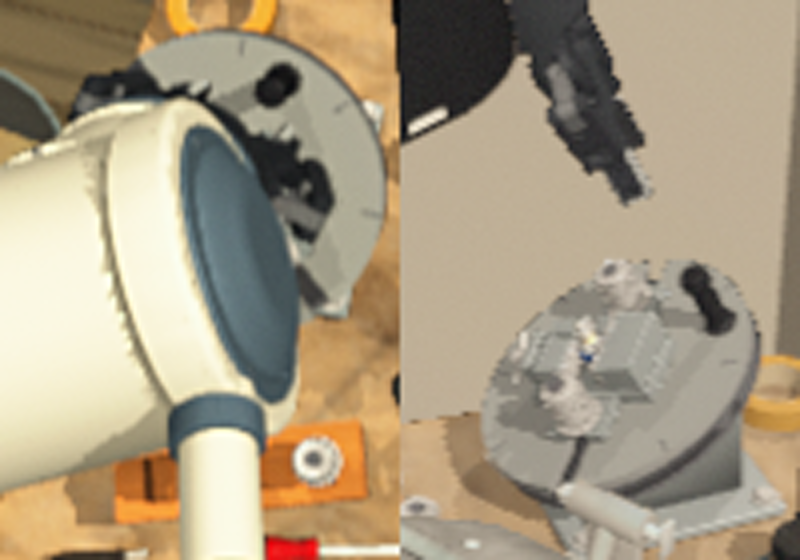

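The handle top is at scene px (263,129), predicted (264,128.5) for 45°. The nut top is at (242,127), predicted (243.6,127), and the gripper is clear. Handing in.

```bash
python3 -c "
from workcell import order
print(order.close_job())"
```

```text
the job is handed in; nothing more can be done
None
```

The short T-bolt is in the empty lug with its nut turned firmly tight, the table is at the next 45° stop clockwise, the gripper is clear, and the job is handed in; the bolt's seating and the table's angle were checked by camera and the tightness only by wrist torque (about 0.7 N m), and no verdict came back.

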